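# Tighten the clamp on the teal candy mould

### The job

Fix the teal candy mould in its stand: turn the black wing knob of its clamp clockwise until the rubber foot just touches the mould (the knob's white pointer then meets the white mark on the dial), then add one eighth of a turn more, to the orange mark, and let go. Do not overtighten it, and leave the clamp on the white mould as it is.

Things in the scene. Friction and masses are not known exactly. Their poses are not given: they have to be found in the camera images.
- teal_knob (a joint): Angle of the wing knob on the teal mould's clamp, rad, growing clockwise seen from above, which lowers the foot (6 mm per rad; the knob keeps its height). Starts at 0.1 to 0.5; at 0.70 the foot touches and the white pointer meets the dial's white mark; at 1.485 (1/8 turn on) it meets the orange mark. Stiff (0.08 N m, tight 0.13), stays where left; far stop at 2.6.
- teal_knob_grip (a point): Grip point of that knob: on its upright axis, 120 mm above the table, inside a black upright bar 48 long (x), 16 thick (y), 34 mm high; bar top 14 mm above, underside 20 mm below. x runs along the bar to its pointer end (white line), z up. A fixed dark dial disc, 80 mm across, with the marks, lies 28 mm below this point; nothing else is near. Stand yaw varies by 0.3 rad either way.
- teal_foot: Round black rubber foot, 26 mm across and 10 mm thick, on the knob's axis at the lower end of the clamp's steel spindle; origin at the centre of its underside, z up. It is sprung (1.5 N/mm) on the spindle, so after touching it presses harder with further turning: about 7 N after an eighth of a turn.
- teal_mould: Teal rigid candy mould, 128 x 152 x 24 mm, 0.3 to 0.5 kg, 24 square cavities; loose, between low steel fences on the bed of a stand whose grey post and arm carry the clamp over one long edge. Origin at the centre of its underside, 16 mm above the table, z up. The knob's axis is 45 mm from its centre, towards the post.
- white_knob_pointer (a point): Pointer end of the wing knob on the second, identical clamp stand, which holds a white mould: 24 mm from that knob's axis, 120 mm above the table; x runs along its bar, outwards. A bystander: leave it alone. The two stands change places between starts.
Mind the look-alikes: they are no part of the job. There is more than one size of the teal_mould; the one meant has the size given above.

How it is judged (in metres and radians):
On the way:
1. the foot of the teal mould's clamp touches the teal mould (contact force between teal_foot and teal_mould above 0.3 N), for 0.05 s.
At the end, for the whole second after the job is handed in: The teal clamp's knob rests 0.785 rad (give or take 0.25) past its touching angle of 0.70 rad, its foot presses the teal mould with over 2 N, the mould is within 15 mm of its start and the white clamp's knob is unturned (pointer within 8 mm of its start) (value of joint teal_knob between 1.235 and 1.735 rad and velocity of joint teal_knob between -0.05 and 0.05 rad/s and contact force between teal_foot and teal_mould above 2 N and distance of teal_mould from where it was at the start of the episode below 0.015 m and distance of white_knob_pointer from where it was at the start of the episode below 0.008 m).
It fails at once if the teal mould's clamp is overtightened (knob past 1.80 rad, 18 degrees beyond the eighth of a turn) (value of joint teal_knob above 1.8 rad).
It fails at once if the white mould's clamp knob is turned (its pointer moves more than 8 mm) (distance of white_knob_pointer from where it was at the start of the episode above 0.008 m).
It also fails if it takes over 29 s, if anything falls off the work surface, if the arm or the gripper's body presses on something with over 40 N, if the wrist force passes 120 N, or if a joint passes its speed limit or range.

### The arm

A 6-joint arm with a two-finger parallel gripper is mounted at the origin on the work surface. World frame = base frame: x ahead of the robot, y to its left, z up, the work surface at z = 0. Lengths are in m, angles in degrees, forces in N, time in s.
With the tool pointing down it reaches from about 0.35 to 0.875 m from the base axis. Payload 4.2 kg.
Tool frame: the origin (TCP) lies midway between the tips of the shut fingers; the grasp point (between the pads) lies 19 mm behind it; y points along the fingers, z is the direction in which the jaws open and shut, and the axes are right-handed (so a half turn about y gives the same grasp; the last joint's range is limited). The gripper opens to 87 mm and grips with 3 to 60 N. Pads are 19 mm wide; open, the fingers measure 117 mm over their backs; the gripper's body (75 mm by 190 mm) begins 51 mm behind the grasp point.
Start: joints at [-53.824, 22.042, 0.453, 0, -68.411, -14.817], TCP at [0.228, -0.582, 0.223] pointing down, gripper open.
Joint ranges: [-179.83, 179.83], [-69.29, 118.12], [-61.27, 80.66], [-181.25, 117.63], [-171.15, -9.14], [-177.46, 177.46]. Speed limits (degrees/s): [159.86, 159.86, 180, 180, 180, 180].

### API

Orientations are given as [roll, pitch, yaw] about the fixed x, y, z axes, in that order (R = Rz(yaw) Ry(pitch) Rx(roll)).
In Python, from workcell import env gives the robot as it stands. The module is installed in compiled form; this text tells all that it offers. Calls block until the motion is done:
- env.goto(position, orientation): joint-space move of the TCP to a pose.
- env.move_straight(position, rotation=None, rate=0.15, force_limit=None): straight line of the TCP; rotation=None keeps the orientation; rate is the mean speed in m/s. With force_limit (N) it stops when the force on the tool has changed by that much, and returns True; else False.
- env.set_joints(angles): joint-space move.
- env.gripper_to(opening, grasp_force=None): opening from 0.0 (shut) to 1.0 (fully open); grasp_force is the grip in N (None keeps the last); returns when the fingers have stopped.
- env.dwell(seconds).
- env.inverse_kinematics(position, orientation): joint angles nearest the present ones, or None.
- env.read_state(): the state.
- env.grab_frame(name): name is "scene" or "top" or "wrist"; returns a dict with "image" (400x640x3 uint8, blue, green, red), "fx", "fy", "cx", "cy" (pixels), "D" ([k1, k2, p1, p2, k3] as OpenCV has them; the pictures are not rectified), "position" and "orientation" of the camera in the world. Camera axes: x right, y up, looking along -z (the intrinsics and any distortion apply to the point x, -y, -z); pixel columns grow to the right and rows downward; lengths in m; the calibration is good to about 2 mm. A picture is of the moment at which its call begins. There is no depth.
A pose or a line that the arm cannot do raises env.Unreachable and nothing moves.
- env.close_job(): hands the job in, once; it reports no verdict.
Trained networks look in a picture, given as the dict that the camera call returned (one of the last four; its "shot" number tells which), for a name from the list of things; names that differ only in an ending like _2 or _b are one class to them, and where a whole thing is asked for, a point or a joint stands for the part that bears it (a point fixed in the world has none). Each returns a list of dicts, best first, with "score" (0 to 1); they miss things now and then, are a little off and sometimes report something else, mostly with a low value. They report only what shows in the picture. A call takes as long as a camera call. They do not tell look-alikes from the thing itself.
- env.search_frame(picture, thing): "xyz" ([x, y, z] in m, in world coordinates, good to about 4 mm: the middle of the surface that is visible of it).
- env.trace(picture, thing): "mask" (400x640 bool, what is visible of it).
The state is a dict: "clock": time; "joint_positions": joint angles; "qvel": joint speeds; "joint_torque": joint torques, N m; "position": TCP position; "tool_rot": TCP orientation; "force": force on the tool from outside, world axes, zero at the start; "wrist_torque": the same for the moment, N m; "opening": opening from 0.0 (shut) to 1.0 (fully open).
Only numpy, scipy, OpenCV 4.12 (cv2) and the standard library are available. Lean on these libraries where they do the work, as an engineer would, in place of code of your own. Each camera call takes 0.05 s, during which the arm holds its last target.

## Working session

There is one attempt and no reset: what is moved stays moved. The work goes in short steps, each a Python script; the robot and the scene stay as the last script left them, time stands still between calls to the robot, and variables do not carry over. Pictures are saved under pics/ and viewed, and the job is handed in when it is done.

```bash
mkdir -p pics; python3 - <<'E'
from workcell import env
import cv2
for n in ["scene","top"]:
    f=env.grab_frame(n); cv2.imwrite(f"pics/{n}1.png",f["image"])
    print(n,f["position"],f["orientation"],f["fx"],f["D"])
    for t in ["teal_knob","teal_knob_grip","teal_mould","white_knob_pointer","teal_foot"]:
        print(t,[(round(d["score"],2),[round(float(v),4) for v in d["xyz"]]) for d in env.search_frame(f,t)])
print(env.read_state())
E
```

```text
scene [1.14465645 0.57687395 0.922976  ] [ 45.73193464   1.12176898 123.46417486] 457.0692917993932 [-0.13456118  0.          0.          0.          0.        ]
teal_knob [(0.5, [0.5139, 0.1983, 0.1312])]
teal_knob_grip [(0.59, [0.5124, 0.2012, 0.1253])]
teal_mould [(0.91, [0.2638, 0.4293, 0.0332]), (0.7, [0.5594, 0.2159, 0.0399]), (0.62, [0.6139, -0.0044, 0.0118])]
white_knob_pointer [(0.6, [0.5681, -0.2392, 0.1282])]
teal_foot []
top [0.3547521  0.09904363 1.33730093] [  2.9256281   -1.24285901 -88.55197685] 434.8164446417995 [-0.00598278  0.          0.          0.          0.        ]
teal_knob [(0.44, [0.5026, 0.1865, 0.1356])]
teal_knob_grip []
teal_mould [(0.68, [0.6046, -0.0106, 0.015]), (0.63, [0.5624, 0.216, 0.0404]), (0.57, [0.2392, 0.4193, 0.039])]
white_knob_pointer [(0.42, [0.5578, -0.2431, 0.1333])]
teal_foot []
{'clock': 0.6, 'joint_positions': array([-5.38224588e+01,  2.20376809e+01,  4.51807965e-01, -2.20852096e-03,
       -6.84117748e+01, -1.48150458e+01]), 'qvel': array([-0.11575426, -0.00535596,  0.08748412, -0.10422812, -0.03134882,
       -0.00211116]), 'joint_torque': array([ 2.50667172e-04, -3.90209591e+01,  1.87535334e+01,  4.22256991e+00,
        1.53817161e-02, -2.56520582e-05]), 'position': array([ 0.22766533, -0.58201731,  0.22258092]), 'tool_rot': array([-9.00017490e+01, -2.58684120e-03,  2.13616829e+01]), 'force': array([-1.0978993 , -0.90799579, -0.53134234]), 'wrist_torque': array([0.0031538 , 0.0065099 , 0.04157274]), 'opening': 0.9993997493213183}
```

View pics/scene1.png

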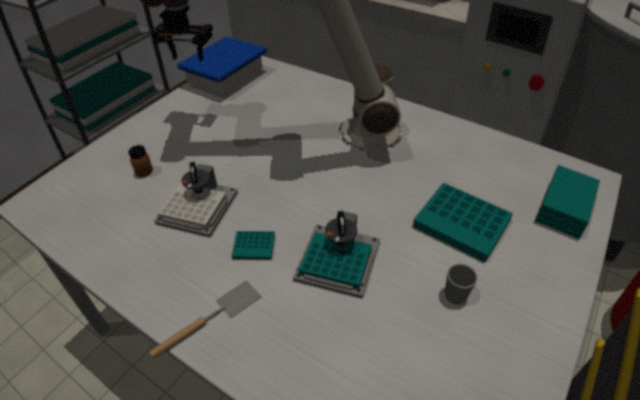

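View pics/top1.png

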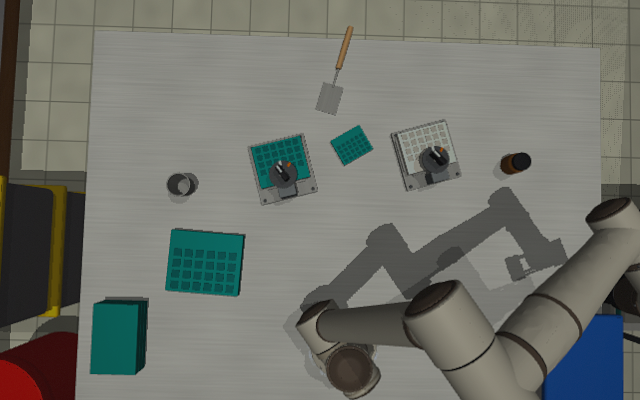

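Candidates for the teal mould: the one in the stand, scene (340,255) / top (282,165), with a clamp; a larger mould at scene (463,220) / top (205,262); a small one at scene (254,245) / top (352,145); and a teal box at top (118,337). The white stand, at top (428,155), is the bystander. I choose the one in the stand, which fits the description. Next is a close crop.

```bash
python3 - <<'E'
import cv2,numpy as np
a=cv2.imread("pics/top1.png")[125:215,235:335]; b=cv2.imread("pics/scene1.png")[200:300,290:390]
a=cv2.resize(a,None,fx=4,fy=4,interpolation=cv2.INTER_CUBIC);b=cv2.resize(b,None,fx=4,fy=4,interpolation=cv2.INTER_CUBIC)
o=np.zeros((400,800,3),np.uint8);o[:360,:400]=a;o[:,400:]=b
cv2.imwrite("pics/crop1.png",np.clip(o*1.6,0,255).astype(np.uint8))
E
```

```text
(no output)
```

View pics/crop1.png

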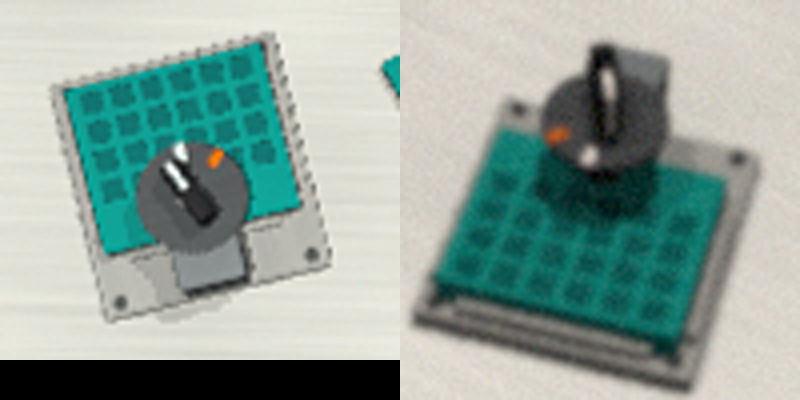

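The crop confirms it: the dial centre is at about top px (283,174), with a white pointer, a white mark and an orange mark. Next I go above it and measure with the wrist camera.

```bash
cat > h.py <<'E'
import numpy as np,cv2
from scipy.spatial.transform import Rotation as R
def p2w(f,px,z):
    K=np.array([[f["fx"],0,f["cx"]],[0,f["fy"],f["cy"]],[0,0,1]])
    n=cv2.undistortPoints(np.array(px,float).reshape(-1,1,2),K,np.array(f["D"],float)).reshape(-1,2)
    d=np.c_[n[:,0],-n[:,1],-np.ones(len(n))]@R.from_euler("xyz",f["orientation"],degrees=True).as_matrix().T
    p=np.array(f["position"]); return p+d*((z-p[2])/d[:,2])[:,None]
E
python3 - <<'E'
from workcell import env
from h import *
f=env.grab_frame("top")
c=p2w(f,[[283.2,174]],0.092)[0]; print(c)
print(p2w(f,[[235+181/4,125+152/4],[235+215/4,125+158/4]],0.092)-c)
env.goto([c[0],c[1],0.26],[-90,0,33])
f=env.grab_frame("wrist"); print(f["position"],f["orientation"],env.read_state()["joint_positions"],env.read_state()["clock"])
cv2.imwrite("pics/w1.png",f["image"])
for t in ["teal_knob","teal_knob_grip"]: print(t,[(d["score"],d["xyz"]) for d in env.search_frame(f,t)])
E
```

```text
[0.50296389 0.19099059 0.092     ]
[[ 0.03154746  0.00942386  0.        ]
 [ 0.02789868 -0.01510955  0.        ]]
[0.43745778 0.14787305 0.42349611] [-1.65143648e+01  4.24565808e-02  1.22887374e+02] [ 3.80071989e+01  1.20829804e+01 -8.25321115e+00  2.05014424e-03
 -6.96740120e+01 -9.50709326e+01] 3.5917
teal_knob [(0.77, [0.5001, 0.1882, 0.1346])]
teal_knob_grip [(0.75, [0.5019, 0.1874, 0.1358])]
```

View pics/w1.png

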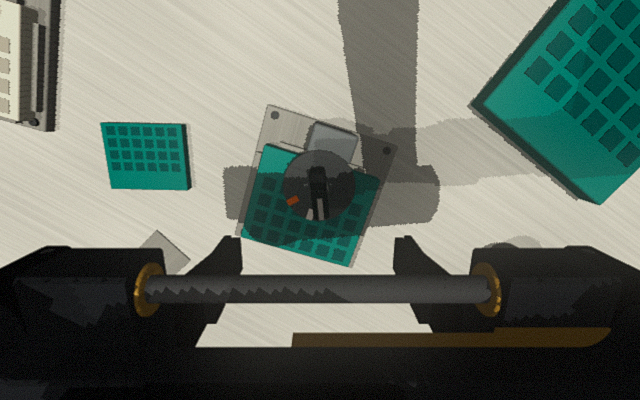

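```bash
python3 - <<'E'
import cv2,numpy as np
a=cv2.imread("pics/w1.png")[140:230,270:370]
a=cv2.resize(a,None,fx=6,fy=6,interpolation=cv2.INTER_CUBIC)
cv2.imwrite("pics/crop2.png",np.clip(a*2.,0,255).astype(np.uint8))
E
```

```text
(no output)
```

View pics/crop2.png

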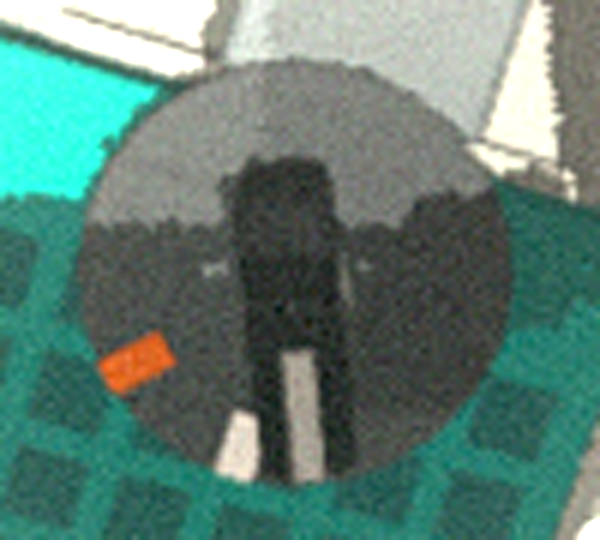

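```bash
python3 - <<'E'
from workcell import env
from h import *
f=env.grab_frame("wrist")
w=lambda l,z:p2w(f,[[270+x/6,140+y/6] for x,y in l],z)
c=w([(294,273)],.092)[0]; print("c",c)
a=lambda d:np.degrees(np.arctan2(d[1],d[0]))
for m in [(138,363),(238,447)]:
  d=w([m],.092)[0]-c; print(a(d),np.hypot(*d[:2]))
p=w([(298,352),(312,480),(235,165),(330,165),(283,165)],.134); print(p-c*[1,1,0]); print("line",a(p[1]-p[0]), "bar",a(p[1]-p[4]),np.linalg.norm(p[1]-p[4]),"mid",(p[1]+p[4])/2)
E
```

```text
c [0.5024942  0.19210005 0.092     ]
-26.447699957059207 0.033613189894198925
15.567778356258692 0.03517228826613594
[[ 0.00240301  0.00208993  0.134     ]
 [ 0.01955636  0.01599613  0.134     ]
 [-0.01780916 -0.02285011  0.134     ]
 [-0.02591462 -0.01032197  0.134     ]
 [-0.02190464 -0.01652     0.134     ]]
line 39.03165686169855 bar 38.10560894449695 0.05269073346830123 mid [0.50132006 0.19183812 0.134     ]
```

```bash
python3 - <<'E'
from workcell import env
from h import *
x,y=0.502,0.192
env.goto([x,y,0.18],[-90,0,38])
hit=env.move_straight([x,y,0.104],rate=0.08,force_limit=10); print("hit",hit)
env.gripper_to(0.0,30)
s=env.read_state(); print(s["clock"],s["position"],s["tool_rot"],s["opening"]*87,s["force"],s["wrist_torque"],s["joint_positions"][5])
f=env.grab_frame("scene");cv2.imwrite("pics/s2.png",cv2.resize(f["image"][180:310,270:410],None,fx=4,fy=4))
E
```

```text
hit False
6.4 [0.50226473 0.19162044 0.10402229] [-9.00353049e+01  4.48152025e-03  3.80040644e+01] 15.434086899513565 [ 1.47589519 -2.03532194 -0.726251  ] [-0.64163404 -0.53751764  0.06807658] -90.2238373581685
```

View pics/s2.png

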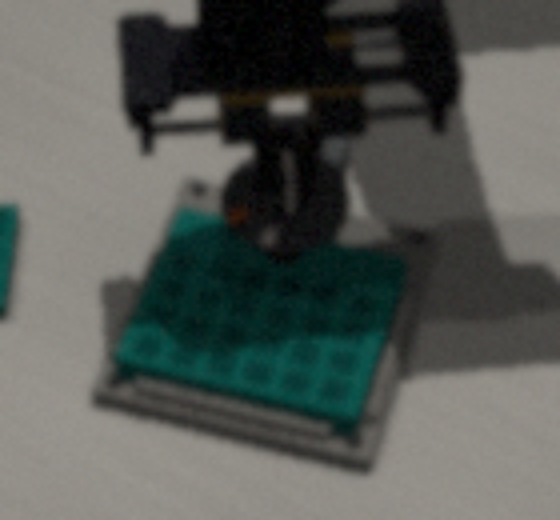

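The bar is held: the jaws stand about 15.4 mm apart on the 16 mm bar, and the forces are small. The picture shows the fingers on the knob above the dial at about (285,190) in the crop. Next I turn clockwise to yaw -26.4° in steps.

```bash
python3 - <<'E'
from workcell import env
from h import *
q=np.array(env.read_state()["joint_positions"])
d=-64.4
for k in range(1,6):
    t=q.copy(); t[5]+=d*k/5; env.set_joints(t)
    s=env.read_state(); print(s["clock"],s["tool_rot"],np.round(s["position"],4),np.round(s["force"],1),np.round(s["wrist_torque"],3))
E
```

```text
6.775 [-9.00083419e+01 -4.95586003e-03  2.52920757e+01] [0.5021 0.1918 0.104 ] [-0.2 -0.8  0.2] [ 0.035 -0.019 -0.096]
7.1 [-8.99888036e+01 -1.66693675e-02  1.25183673e+01] [0.5021 0.1921 0.104 ] [-1.7  1.6  0.2] [ 0.594  0.353 -0.105]
7.425 [-8.99656693e+01 -2.16143632e-02 -3.16034812e-01] [0.5021 0.1923 0.104 ] [-2.8  4.5 -0.7] [ 1.229  0.676 -0.043]
7.75 [-8.99337758e+01 -1.93033489e-02 -1.32660306e+01] [0.5022 0.1926 0.104 ] [-2.3  3.9  1.5] [ 1.51   0.822 -0.033]
8.075 [-8.98984195e+01 -9.02677037e-03 -2.61382281e+01] [0.5023 0.1928 0.104 ] [-3.2  5.6  0.3] [1.649 0.818 0.024]
```

```bash
python3 - <<'E'
from workcell import env
from h import *
env.gripper_to(0.6)
p=env.read_state()["position"]
env.move_straight([p[0],p[1],0.26],rate=0.12)
env.dwell(0.2)
f=env.grab_frame("wrist"); cv2.imwrite("pics/w3.png",f["image"]); print(env.read_state()["clock"],[(d["score"],d["xyz"]) for d in env.search_frame(f,"teal_knob")])
a=cv2.resize(f["image"][140:230,270:370],None,fx=6,fy=6,interpolation=cv2.INTER_CUBIC)
cv2.imwrite("pics/crop3.png",np.clip(a*2.,0,255).astype(np.uint8))
E
```

```text
10.6667 [(0.72, [0.5019, 0.1931, 0.1337])]
```

View pics/crop3.png

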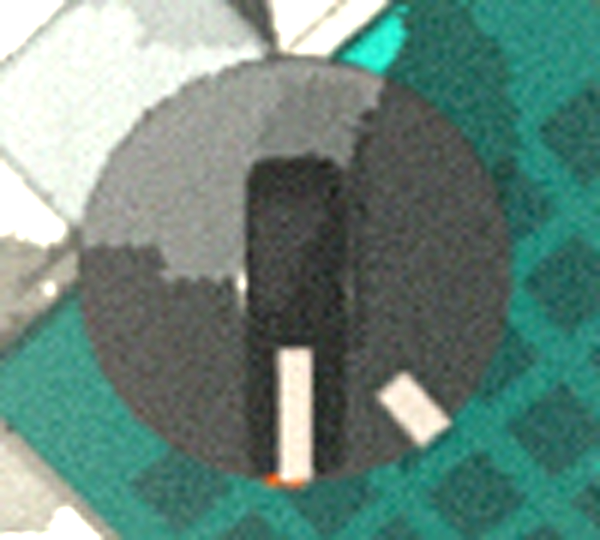

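View pics/w3.png

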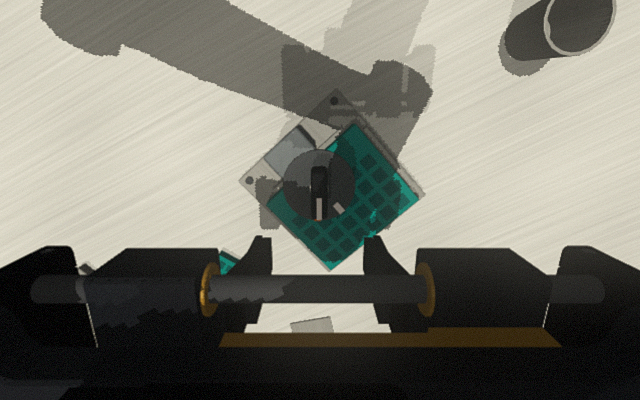

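The pointer, at crop (295,415), now lies over the orange mark, with a sliver of orange at (285,480). The white mark is at (415,410). A numerical check follows.

```bash
python3 - <<'E'
from workcell import env
from h import *
f=env.grab_frame("wrist")
w=lambda l,z:p2w(f,[[270+x/6,140+y/6] for x,y in l],z)
a=lambda d:np.degrees(np.arctan2(d[1],d[0]))
c=w([(296,268)],.092)[0]; wm=w([(415,410)],.092)[0]
p=w([(295,350),(295,478),(297,158)],.134)
print(c,"white",a(wm-c),"line",a(p[1]-p[0]),"bar",a(p[1]-p[2]))
print("knob rad",0.7+np.radians(a(wm-c)-a(p[1]-p[2])), 0.7+np.radians(a(wm-c)-a(p[1]-p[0])))
t=env.grab_frame("top")
for n in ["teal_mould","white_knob_pointer"]: print(n,[(d["score"],np.round(d["xyz"],4)) for d in env.search_frame(t,n)])
E
```

```text
[0.50266378 0.19349938 0.092     ] white 12.872786402580596 line -26.350685643832403 bar -26.688347844449325
knob rad 1.3904720484341597 1.3845787312738649
teal_mould [(0.72, array([ 0.6064, -0.0103,  0.0164])), (0.59, array([0.2142, 0.4748, 0.0358])), (0.55, array([0.5363, 0.2017, 0.0405])), (0.27, array([ 0.5552, -0.2432,  0.1321]))]
white_knob_pointer [(0.45, array([ 0.5572, -0.2443,  0.1307]))]
```

The knob reads about 1.39–1.48 rad, inside the 1.235–1.735 window. The network's mould centre differs from the first one by about 3 cm, perhaps because the arm hides part of it. I'll move the arm aside and compare.

```bash
python3 - <<'E'
from workcell import env
from h import *
q=np.array(env.read_state()["joint_positions"]); q[0]+=50; q[5]+=60; env.set_joints(q)
t=env.grab_frame("top")
for n in ["teal_mould","white_knob_pointer"]: print(n,[(d["score"],np.round(d["xyz"],4)) for d in env.search_frame(t,n)])
a0=cv2.imread("pics/top1.png")
o=np.hstack([cv2.resize(i[125:215,235:335],None,fx=4,fy=4,interpolation=cv2.INTER_CUBIC) for i in (a0,t["image"])])
cv2.imwrite("pics/cmp.png",np.clip(o*1.6,0,255).astype(np.uint8)); print(env.read_state()["clock"])
E
```

```text
teal_mould [(0.83, array([ 0.6069, -0.011 ,  0.0138])), (0.62, array([0.5631, 0.2139, 0.0369])), (0.6, array([0.2377, 0.4187, 0.0368]))]
white_knob_pointer [(0.62, array([ 0.555, -0.244,  0.133]))]
12.7333
```

View pics/cmp.png

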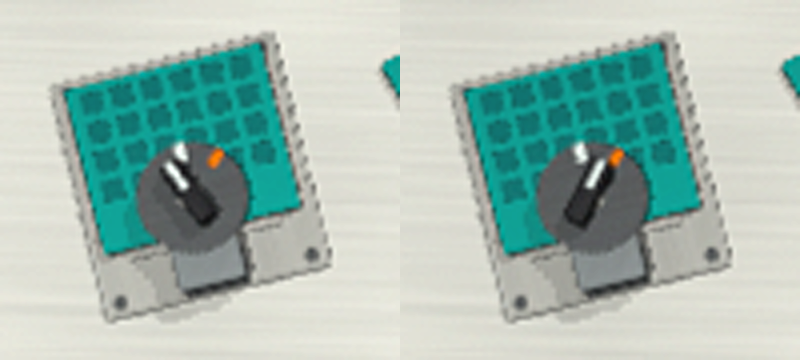

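The mould sits exactly where it was, and the pointer at crop (597,172) now aims at the orange mark at (617,157). I'm handing it in.

```bash
python3 -c "
from workcell import env
env.close_job()"
```

```text
the job is handed in; nothing more can be done
```

I gripped the wing knob of the teal mould's clamp, turned it about 64° clockwise until its pointer met the orange mark, let go, moved the arm clear and handed the job in at about 13 s.

- **Knob angle:** It read about 1.39 rad measured from the white mark and about 1.48 rad from the orange mark. The two disagree by some 5° because of how well I could place the marks in the image, but both are inside 1.235–1.735 rad.
- **Mould position:** With the arm clear, the top camera shows the teal mould where it started, and the network's centre is within about 4 mm. An earlier reading was about 3 cm off because the arm hid part of the mould.
- **White clamp:** I never went near it, and its pointer reads within about 3 mm of the start, which is within the network's accuracy.
- **Foot force:** I did not measure the foot's contact or its press on the mould; I take both from the knob angle.

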